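# Stack the sample bins on their ledges

### The job

Stack both empty sample bins, which start nested one in the other, on the bin that holds the sample tubes, to make one straight tower three bins high where the loaded bin stands. Turn each bin half a turn from the one beneath it, orange end over blue end, so that it rests level on the ledges and does not sink in. Set the bins down without dropping them, keep the tubes in their bin, and leave the loaded bin, the bottles and the cup where they stand.

Things in the scene. Friction and masses are not known exactly. Their poses are not given: they have to be found in the camera images.
- loaded_bin: Blue stack-nest bin with the tubes, 0.4 kg. All 3 bins alike (mm): open box 127 long (x), 60 wide (y), 56 high; floor 3; origin centre of underside, +x to the ORANGE end (other end blue, white label). Below z 28 the body is 88 x 45; above, vertical sides 60 apart to grip across y. Opening 122 x 54. Inside each end, ledges at z 46. Feet at the ends reach x = +-56: two at the orange end, one at the blue.
- lower_bin: Empty bin, shaped as loaded_bin, 0.12 kg, stands on the worktop with upper_bin nested in it. A bin set on another the SAME way round sinks in until its origin is 31 mm above the lower one's; turned HALF A TURN (orange end over blue) its feet rest on the ledges, origin 46 mm above, with about 5 mm play in x and y.
- upper_bin: Empty bin, shaped as loaded_bin, 0.12 kg. Starts nested in lower_bin, same way round, origin 31 mm above lower_bin's; its top 31 mm stand free above lower_bin's rim. Either empty bin may go on the loaded bin first.
- sample_tube_1: Micro sample tube with orange cap, 42 mm long, 12 mm thick, lying loose in the loaded bin. Origin near the middle of its underside.
- sample_tube_2: Micro sample tube with orange cap, 42 mm long, 12 mm thick, lying loose in the loaded bin. Origin near the middle of its underside.
- wash_bottle: White squeeze wash bottle with red cap and bent spout, 68 x 110 (with spout) x 210 mm high; bystander standing between the bins. Origin: centre of that 68 x 110 mm outline, on the underside; the round body is centred 21 mm from it towards its own -y, the spout points to +y.
- yellow_cup: Specimen cup with yellow screw lid, 64 mm across, 74 mm high; bystander at the front. Origin: centre of its underside.
- blue_cap_bottle: White reagent bottle with blue cap, 60 mm across, 107 mm high; bystander behind the wash bottle. Origin: centre of its underside.

How it is judged:
At the end, for the whole second after the job is handed in: One tower: an empty bin (either) on the loaded bin, the other on that, each origin 42 to 50 mm above the one below, within 7 mm in x and y, 0.12 rad in line, tilt under 0.05 rad; all at rest, the loaded bin upright within 40 mm of its start, both tubes in it (within 60 mm of its origin) (((z of upper_bin in the frame of loaded_bin between 0.042 and 0.05 m and x of upper_bin in the frame of loaded_bin between -0.007 and 0.007 m and y of upper_bin in the frame of loaded_bin between -0.007 and 0.007 m and angle between the x axis of upper_bin and the x axis of loaded_bin, either way round below 0.12 rad and angle between each of upper_bin, lower_bin's own z axis and vertical below 0.05 rad and z of lower_bin in the frame of upper_bin between 0.042 and 0.05 m and x of lower_bin in the frame of upper_bin between -0.007 and 0.007 m and y of lower_bin in the frame of upper_bin between -0.007 and 0.007 m and angle between the x axis of lower_bin and the x axis of upper_bin, either way round below 0.12 rad) or (z of lower_bin in the frame of loaded_bin between 0.042 and 0.05 m and x of lower_bin in the frame of loaded_bin between -0.007 and 0.007 m and y of lower_bin in the frame of loaded_bin between -0.007 and 0.007 m and angle between the x axis of lower_bin and the x axis of loaded_bin, either way round below 0.12 rad and angle between each of lower_bin, upper_bin's own z axis and vertical below 0.05 rad and z of upper_bin in the frame of lower_bin between 0.042 and 0.05 m and x of upper_bin in the frame of lower_bin between -0.007 and 0.007 m and y of upper_bin in the frame of lower_bin between -0.007 and 0.007 m and angle between the x axis of upper_bin and the x axis of lower_bin, either way round below 0.12 rad)) and angle between loaded_bin's own z axis and vertical below 0.05 rad and distance of loaded_bin from where it was at the start of the episode below 0.04 m and linear speed of each of loaded_bin, lower_bin, upper_bin below 0.02 m/s and distance between each of sample_tube_1, sample_tube_2 and loaded_bin below 0.06 m); the robot touches nothing.
It fails at once if the wash bottle, the blue-capped bottle or the yellow-lidded cup is knocked over or pushed more than 30 mm (distance of any of wash_bottle, yellow_cup, blue_cap_bottle from where it was at the start of the episode above 0.03 m or angle between any of wash_bottle, yellow_cup, blue_cap_bottle's own z axis and vertical above 0.35 rad).
It fails at once if an empty bin falls freely, faster than 0.5 m/s (a drop of more than about 12 mm) ((linear speed of upper_bin above 0.5 m/s and contact force between upper_bin and anything else below 0.05 N) or (linear speed of lower_bin above 0.5 m/s and contact force between lower_bin and anything else below 0.05 N)).
It fails at once if a sample tube leaves the loaded bin (distance between any of sample_tube_1, sample_tube_2 and loaded_bin above 0.07 m).
It fails at once if the loaded bin is pushed more than 60 mm or tipped (distance of loaded_bin from where it was at the start of the episode above 0.06 m or angle between loaded_bin's own z axis and vertical above 0.4 rad).
It also fails if it takes over 69 s, if anything falls off the work surface, if the arm or the gripper's body presses on something with over 40 N, if the wrist force passes 120 N, or if a joint passes its speed limit or range.

### The arm

A 6-joint arm with a two-finger parallel gripper is mounted at the origin on a cart in front of the work surface, level with it; the furniture and walls round the work are solid. World frame = base frame: x ahead of the robot, y to its left, z up, the work surface at z = 0. Lengths are in m, angles in rad, forces in N, time in s.
With the tool pointing down it reaches from about 0.275 to 0.725 m from the base axis. Payload 5.6 kg.
Tool frame: the origin (TCP) lies at the very end of the fingers, on their centre line; the grasp point (between the pads) lies robot.grip_point_offset behind it (robot.grip_point_offset is the distance from the TCP to the grasp point, in m); z points along the fingers, x is the direction in which the jaws open and shut, and the axes are right-handed (so a half turn about z gives the same grasp; the last joint's range is limited). The gripper opens to 85 mm and grips with 20 to 120 N. Pads are 22 mm wide; open, the fingers measure 114 mm over their backs; the gripper's body (76 mm by 85 mm) begins 54 mm behind the grasp point. The pads swing forward as they close: fully open they stand 13 mm farther back than shut.
Start: joints at [-0.919, 0.255, 0.108, 0, -1.424, -0.285], TCP at [0.197, -0.513, 0.231] pointing down, gripper open.
Joint ranges: [-2.95, 2.95], [-1.21, 1.97], [-1.09, 1.5], [-2.87, 1.71], [-2.94, -0.07], [-3.05, 3.05]. Speed limits (rad/s): [2.57, 2.57, 3.14, 3.14, 3.14, 3.14].

### API

Orientations are given as [roll, pitch, yaw] about the fixed x, y, z axes, in that order (R = Rz(yaw) Ry(pitch) Rx(roll)).
In Python, from station import robot, vision, nets gives the robot as it stands. Calls block until the motion is done:
- robot.move_to(position, orientation): joint-space move of the TCP to a pose.
- robot.move_l(position, v=0.15, rot=None, until_force=None): straight line of the TCP; rot=None keeps the orientation; v is the mean speed in m/s. With until_force (N) it stops when the force on the tool has changed by that much, and returns True; else False.
- robot.goto_joints(angles): joint-space move.
- robot.grip(opening, squeeze=None): finger opening in m; squeeze is the grip in N (None keeps the last); returns when the fingers have stopped.
- robot.hold(seconds).
- robot.inverse_kinematics(position, orientation): joint angles nearest the present ones, or None.
- vision.get_image(name): name is "side" or "top" or "wrist"; returns a dict with "image" (480x640x3 uint8, blue, green, red), "vfov" (degrees; the focal length in pixels is half the picture's height over the tangent of half this angle, whatever the lens; pixels are square), "cx", "cy" (the principal point, pixels), "extrinsics" (4x4, takes a point from world to camera coordinates); the wrist camera has in their place "hand_eye" (4x4, takes a point from camera to tool coordinates, whose origin is the TCP and whose axes are the tool frame's). Camera axes: x right, y up, looking along -z (the intrinsics and any distortion apply to the point x, -y, -z); pixel columns grow to the right and rows downward; lengths in m; the calibration is good to about 2 mm. A picture is of the moment at which its call begins: read the wrist's pose just before it. There is no depth.
A pose or a line that the arm cannot do raises robot.IKError and nothing moves.
- robot.close_job(): hands the job in, once; it reports no verdict.
Trained networks look in the newest picture that a camera, given by its name, has taken for a name from the list of things; names that differ only in an ending like _2 or _b are one class to them, and where a whole thing is asked for, a point or a joint stands for the part that bears it (a point fixed in the world has none). Each returns a list of dicts, best first, with "confidence" (0 to 1); they miss things now and then, are a little off and sometimes report something else, mostly with a low value. They report only what shows in the picture. A call takes as long as a camera call.
- nets.silhouettes(thing, camera): "mask" (480x640 bool, what is visible of it) and "extent" ([centre column, centre row, width, height] in pixels, round what is visible of it).
- nets.mark_of(thing, camera): "point" ([column, row] in pixels: a listed point, or the origin of a listed thing).
Readings, each from a call of its own:
- robot.get_clock(): time.
- robot.get_q(): joint angles.
- robot.get_joint_vel(): joint speeds.
- robot.get_tau(): joint torques, N m.
- robot.get_ee_pos(): TCP position.
- robot.get_orientation(): TCP orientation.
- robot.get_wrist_force(): force on the tool from outside, world axes, zero at the start.
- robot.get_moment(): the same for the moment, N m.
- robot.get_grip_width(): finger opening in m.
Only numpy, scipy, OpenCV 4.12 (cv2) and the standard library are available. Lean on these libraries where they do the work, as an engineer would, in place of code of your own. Each camera call takes 0.05 s, during which the arm holds its last target. There are 200 camera calls.

## Working session

There is one attempt and no reset: what is moved stays moved. The work goes in short steps, each a Python script; the robot and the scene stay as the last script left them, time stands still between calls to the robot, and variables do not carry over. Pictures are saved under pics/ and viewed, about 8 in all and at most 12, crops included, and the job is handed in when it is done.

```bash
ls; mkdir -p pics
cat > look.py <<'E'
from station import robot, vision, nets
import numpy as np, cv2
E
python3 - <<'E'
from look import *
print(robot.grip_point_offset, robot.get_clock())
for c in ("top","side"):
    d=vision.get_image(c); cv2.imwrite(f"pics/{c}0.png",d["image"])
    print(c,{k:(np.round(v,4).tolist() if k!="image" else 0) for k,v in d.items()})
    for t in ("loaded_bin","lower_bin","upper_bin","wash_bottle","yellow_cup","blue_cap_bottle","sample_tube_1"):
        print(t,[(np.round(m["point"],1).tolist(),round(m["confidence"],2)) for m in nets.mark_of(t,c)], [(np.round(m["extent"]).tolist(),round(m["confidence"],2)) for m in nets.silhouettes(t,c)])
E
```

```text
pics
0.0187 0.0
top {'image': 0, 'vfov': 45.7926, 'cx': 326.4655, 'cy': 246.9069, 'extrinsics': [[0.0037, -0.9998, -0.019, -0.0003], [0.9989, 0.0028, 0.0469, -0.491], [-0.0469, -0.0192, 0.9987, -1.1519], [0.0, 0.0, 0.0, 1.0]]}
loaded_bin [([226.6, 272.4], 0.63)] [([223.0, 271.0, 66.0, 65.0], 0.82)]
lower_bin [([309.6, 241.3], 0.28)] [([416.0, 260.0, 0.0, 35.0], 0.52)]
upper_bin [([443.6, 262.8], 0.87)] [([450.0, 260.0, 71.0, 34.0], 0.66)]
wash_bottle [([310.2, 237.6], 0.75)] [([308.0, 242.0, 65.0, 36.0], 0.66)]
yellow_cup [([331.2, 305.1], 0.59)] [([330.0, 306.0, 33.0, 32.0], 0.98)]
blue_cap_bottle [([319.3, 184.9], 0.75)] [([321.0, 182.0, 26.0, 33.0], 0.87)]
sample_tube_1 [([224.7, 262.0], 0.64), ([236.7, 272.1], 0.57)] [([228.0, 263.0, 13.0, 16.0], 0.46), ([230.0, 274.0, 11.0, 13.0], 0.46)]
side {'image': 0, 'vfov': 50.9142, 'cx': 310.0109, 'cy': 240.2114, 'extrinsics': [[-0.9174, -0.3979, -0.0085, 0.4618], [0.2439, -0.5789, 0.7781, -0.1861], [-0.3146, 0.7117, 0.6281, -0.8755], [0.0, 0.0, 0.0, 1.0]]}
loaded_bin [([296.0, 354.2], 0.95)] [([297.0, 346.0, 67.0, 82.0], 0.78)]
lower_bin [([364.8, 213.8], 0.62)] [([367.0, 208.0, 46.0, 44.0], 0.93), ([379.0, 274.0, 32.0, 48.0], 0.41)]
upper_bin [] [([368.0, 187.0, 41.0, 45.0], 0.61), ([299.0, 344.0, 63.0, 81.0], 0.37)]
wash_bottle [([305.2, 279.9], 0.56)] [([308.0, 240.0, 49.0, 93.0], 0.72), ([378.0, 272.0, 33.0, 47.0], 0.64)]
yellow_cup [([377.6, 286.2], 0.68)] [([379.0, 274.0, 35.0, 49.0], 0.74)]
blue_cap_bottle [([256.9, 262.3], 0.87), ([287.4, 352.1], 0.3)] [([255.0, 241.0, 35.0, 50.0], 0.89)]
sample_tube_1 [([304.7, 278.4], 0.63), ([365.9, 213.9], 0.53), ([291.1, 352.2], 0.52), ([294.5, 349.6], 0.51)] [([300.0, 348.0, 16.0, 15.0], 0.66), ([290.0, 352.0, 15.0, 21.0], 0.63)]
```

Run:
```python
import cv2
a=cv2.imread("pics/top0.png")[150:350,170:510]; cv2.imwrite("pics/top0c.png",cv2.resize(a,None,fx=2.3,fy=2.3,interpolation=cv2.INTER_CUBIC))
a=cv2.imread("pics/side0.png")[140:420,180:470]; cv2.imwrite("pics/side0c.png",cv2.resize(a,None,fx=2.1,fy=2.1,interpolation=cv2.INTER_CUBIC))
```

```text
(no output)
```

View pics/top0c.png

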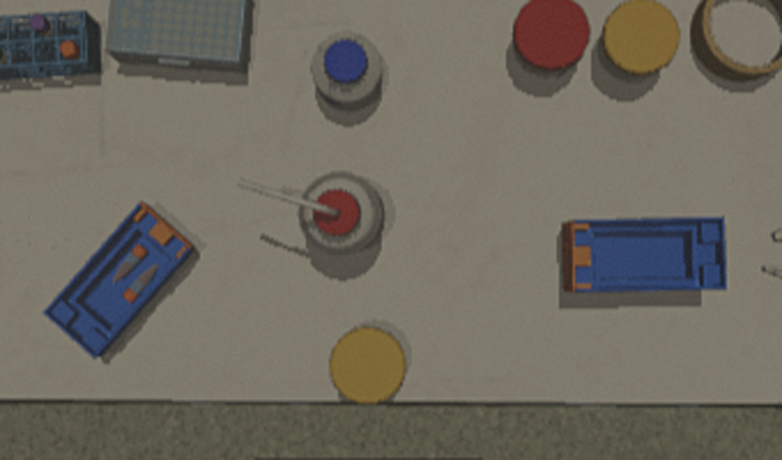

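View pics/side0c.png

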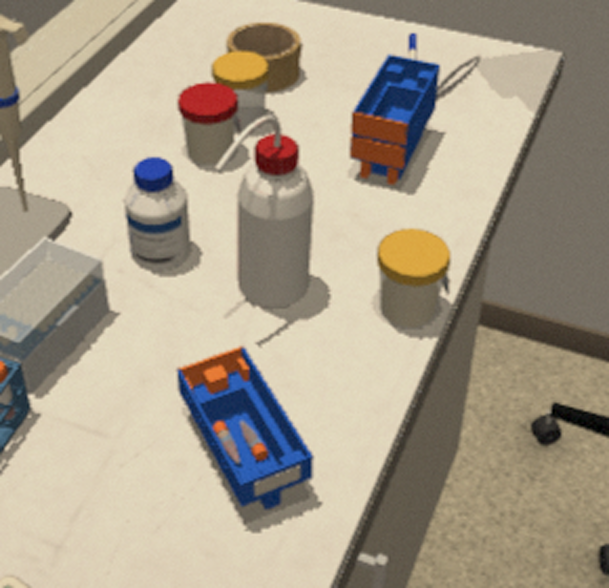

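The top view shows the nested pair at right, with its orange end to image-left (+y) at px ~(446,260). The loaded bin is at left, orange end up-right, at px ~(223,271), with both tubes inside. The wash bottle, cup and blue-cap bottle stand between them. In the side view the pair is nested and upright. Next I'll measure the bin rims by colour segmentation.

```bash
cat > look.py <<'E'
from station import robot, vision, nets
import numpy as np, cv2
from scipy.spatial.transform import Rotation as R
def shot(cam,save=None):
    if cam=="wrist":
        T=np.eye(4); T[:3,:3]=R.from_euler("xyz",robot.get_orientation()).as_matrix(); T[:3,3]=robot.get_ee_pos()
    d=vision.get_image(cam)
    d["c2w"]=T@np.array(d["hand_eye"]) if cam=="wrist" else np.linalg.inv(d["extrinsics"])
    if save: cv2.imwrite(f"pics/{save}.png",d["image"])
    return d
def f_of(d): return 240/np.tan(np.radians(d["vfov"])/2)
def back(d,px,z):
    px=np.atleast_2d(px).astype(float); f=f_of(d)
    r=np.c_[(px[:,0]-d["cx"])/f,-(px[:,1]-d["cy"])/f,-np.ones(len(px))]@d["c2w"][:3,:3].T
    o=d["c2w"][:3,3]; return o+r*((z-o[2])/r[:,2])[:,None]
def proj(d,p):
    c=np.linalg.inv(d["c2w"])@np.r_[p,1]; f=f_of(d)
    return np.array([d["cx"]+f*c[0]/-c[2], d["cy"]-f*c[1]/-c[2]])
def bin_pose(d,guess,z):
    """rim rectangle at height z nearest guess: centre xy, yaw of +x (orange end), length, width"""
    h=cv2.cvtColor(cv2.GaussianBlur(d["image"],(3,3),0),cv2.COLOR_BGR2HSV)
    blue=cv2.inRange(h,(100,110,30),(130,255,255)); org=cv2.inRange(h,(0,120,50),(16,255,255))
    m=cv2.morphologyEx(blue|org,cv2.MORPH_CLOSE,np.ones((5,5),np.uint8))
    m=cv2.morphologyEx(m,cv2.MORPH_OPEN,np.ones((7,7),np.uint8))
    g=proj(d,[*guess,z]); best=None
    for c in cv2.findContours(m,cv2.RETR_EXTERNAL,cv2.CHAIN_APPROX_NONE)[0]:
        (cx,cy),wh,a=cv2.minAreaRect(c)
        if min(wh)<12: continue
        s=np.hypot(cx-g[0],cy-g[1])
        if best is None or s<best[0]: best=(s,c)
    c=best[1]; w=back(d,c[:,0,:],z)[:,:2]
    rc=cv2.minAreaRect((w*1000).astype(np.float32)); b=cv2.boxPoints(rc)/1000
    e=b[1]-b[0],b[2]-b[1]; L=max(e,key=np.linalg.norm); W=min(e,key=np.linalg.norm)
    ctr=b.mean(0)
    mm=np.zeros_like(org); cv2.drawContours(mm,[c],-1,255,-1)
    ys,xs=np.nonzero(org&mm)
    wo=back(d,np.c_[xs,ys],z)[:,:2]; t=(wo-ctr)@L/np.linalg.norm(L)
    end=t[np.abs(t)>0.045].sum()
    if end<0: L=-L
    return ctr,np.arctan2(L[1],L[0]),np.linalg.norm(L),np.linalg.norm(W)
E
python3 - <<'E'
from look import *
d=shot("top")
for n,g,z in(("stack",(0.46,-0.27),.087),("loaded",(.46,.2),.056)):
    g=back(d,{"stack":(450,260),"loaded":(223,271)}[n],z)[0,:2]
    print(n,g.round(3),[np.round(v,4).tolist() for v in bin_pose(d,g,z)])
for n,p,z in(("wash",(319,242),.2),("cup",(330,306),.074),("bc",(320,177),.1)): print(n,back(d,p,z)[0].round(3))
print(np.round(robot.get_orientation(),3)); w=vision.get_image("wrist"); print(np.round(w["hand_eye"],3).tolist(),w["vfov"])
E
```

```text
stack [ 0.463 -0.235] [[0.46230000257492065, -0.23649999499320984], 1.5745999813079834, 0.12380000203847885, 0.0551999993622303]
loaded [0.441 0.204] [[0.42080000042915344, 0.22349999845027924], -0.7254999876022339, 0.0714000016450882, 0.056699998676776886]
wash [0.491 0.011 0.2  ]
cup [ 0.374 -0.007  0.074]
bc [0.62  0.012 0.1  ]
[-3.142 -0.     1.938]
[[1.0, -0.001, 0.0, 0.001], [-0.001, -0.955, -0.295, -0.076], [0.0, 0.295, -0.955, -0.142], [0.0, 0.0, 0.0, 1.0]] 59.39313771282174
```

Run:
```python
from look import *
P=np.pi
for xy,ys in (((.462,-.237),(0,P,-P)),((.438,.207),(.841,.841+P,.841-P))):
  for z in(.03,.28):
    for y in ys:
        q=robot.inverse_kinematics([*xy,z],[P,0,y]); print(xy,z,round(y,2),None if q is None else np.round(q,2))
d=shot("top"); h=cv2.cvtColor(d["image"],cv2.COLOR_BGR2HSV)
g=np.array([223,271])
for p in ((223,271),(205,290),(215,305),(238,245),(190,286),(212,300)): print(p,h[p[1],p[0]])
```

```text
(0.462, -0.237) 0.03 0 [-0.17  0.35 -0.31  0.   -0.91 -2.97]
(0.462, -0.237) 0.03 3.14 [-0.17  0.35 -0.31  0.   -0.91  0.17]
(0.462, -0.237) 0.03 -3.14 [-0.17  0.35 -0.31  0.   -0.91  0.17]
(0.462, -0.237) 0.28 0 [-0.17  0.18  0.14  0.   -1.53 -2.97]
(0.462, -0.237) 0.28 3.14 [-0.17  0.18  0.14  0.   -1.53  0.17]
(0.462, -0.237) 0.28 -3.14 [-0.17  0.18  0.14  0.   -1.53  0.17]
(0.438, 0.207) 0.03 0.84 None
(0.438, 0.207) 0.03 3.98 [ 0.77  0.29 -0.4   0.   -0.88  0.08]
(0.438, 0.207) 0.03 -2.3 [ 0.77  0.29 -0.4   0.   -0.88  0.08]
(0.438, 0.207) 0.28 0.84 None
(0.438, 0.207) 0.28 3.98 [ 0.77  0.11  0.06  0.   -1.51  0.08]
(0.438, 0.207) 0.28 -2.3 [ 0.77  0.11  0.06  0.   -1.51  0.08]
(223, 271) [111 132  95]
(205, 290) [110 136 111]
(215, 305) [22 35 81]
(238, 245) [ 5 95 97]
(190, 286) [112 127  92]
(212, 300) [111 136 109]
```

```bash
sed -i 's/(100,110,30)/(100,80,25)/; s/(0,120,50)/(0,80,40)/; s/np.ones((7,7)/np.ones((3,3)/' look.py
cat >> look.py <<'E'
def ty(yaw): return np.array([np.sin(yaw),-np.cos(yaw)])
def look_at(xy,yaw,rim,name,shift=.05,h=.165):
    robot.move_to([*(np.array(xy)+shift*ty(yaw)),rim+h],[np.pi,0,yaw]); robot.hold(.3)
    d=shot("wrist"); r=bin_pose(d,xy,rim)
    im=d["image"].copy(); c,a,L,W=r; u=np.array([np.cos(a),np.sin(a)]); v=np.array([-u[1],u[0]])
    pts=[proj(d,[*(c+sx*.0635*u+sy*.03*v),rim]) for sx,sy in((1,1),(1,-1),(-1,-1),(-1,1))]
    cv2.polylines(im,[np.int32(pts)],True,(0,255,0),1); cv2.circle(im,np.int32(pts[0]),4,(0,255,255),-1)
    cv2.imwrite(f"pics/{name}.png",im); print(name,[np.round(x,4).tolist() for x in r],round(robot.get_clock(),1)); return r
E
python3 - <<'E'
from look import *
a=look_at((.44,.205),-2.3,.056,"w_loaded")
b=look_at((.462,-.237),np.pi,.087,"w_stack")
cv2.imwrite("pics/w1.png",cv2.resize(np.hstack([cv2.imread("pics/w_loaded.png"),cv2.imread("pics/w_stack.png")]),(800,300)))
E
```

```text
w_loaded [[0.4392000138759613, 0.2087000012397766], -0.7106999754905701, 0.1265999972820282, 0.05920000001788139] 4.8
w_stack [[0.4616999924182892, -0.2387000024318695], 1.597000002861023, 0.12630000710487366, 0.05909999832510948] 6.7
```

View pics/w1.png

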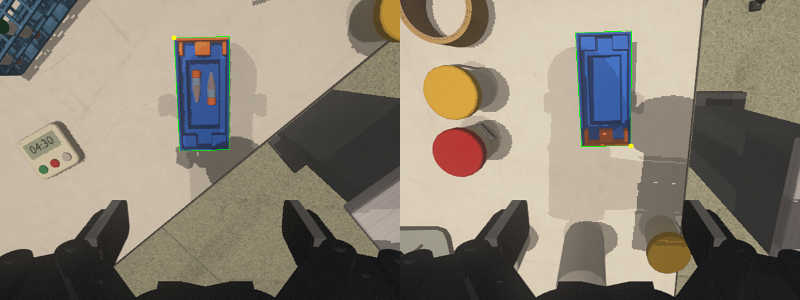

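Run:
```python
from look import *
xy=(.4617,-.2387); yaw=1.597+np.pi/2
robot.grip(.085)
robot.move_to([*xy,.13],[np.pi,0,yaw])
print(robot.move_l([*xy,.054],v=.06,until_force=12), np.round(robot.get_ee_pos(),4))
robot.grip(.05,squeeze=35); robot.hold(.3)
print(robot.get_grip_width(),np.round(robot.get_wrist_force(),2),np.round(robot.get_moment(),2))
robot.move_l([*xy,.064],v=.03); robot.hold(.2); print(np.round(robot.get_wrist_force(),2))
robot.move_l([*xy,.16],v=.08); robot.hold(.2)
print(robot.get_grip_width(),np.round(robot.get_wrist_force(),2),robot.get_clock())
shot("wrist","w_lift"); d=shot("side","s_lift")
a=cv2.imread("pics/s_lift.png")[80:300,260:480]; b=cv2.imread("pics/w_lift.png")
cv2.imwrite("pics/v2.png",np.hstack([cv2.resize(a,(400,400)),cv2.resize(b,(400,300))[:, :] if 0 else cv2.copyMakeBorder(cv2.resize(b,(400,300)),0,100,0,0,0)]))
```

```text
False [ 0.462  -0.2388  0.0544]
0.05989304615306932 [-0.02  1.17  5.71] [ 0.23 -0.08 -0.04]
[ 0.67 -0.11 -0.18]
0.05958454874308652 [-1.    0.34 -1.23] 11.8
```

View pics/v2.png

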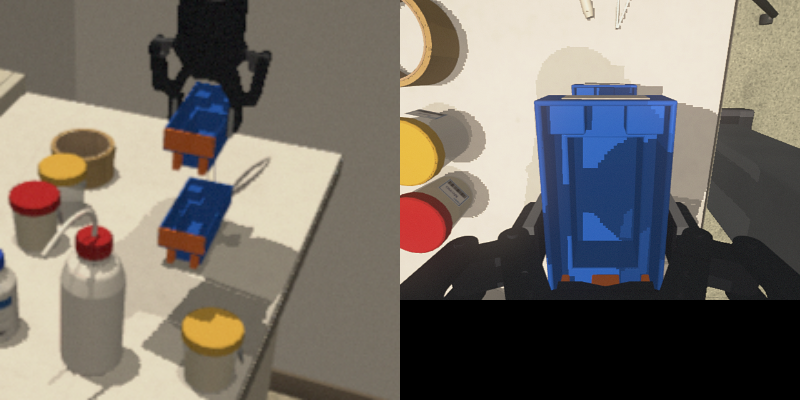

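The upper bin is lifted level and on its own; lower_bin stays put. Next I carry it over the bottle and place it on the loaded bin.

```bash
cat >> look.py <<'E'
def place(xy,yaw,zrest):
    robot.move_to([*xy,.29],[np.pi,0,yaw])
    robot.move_l([*xy,zrest+.02],v=.15); robot.hold(.3); f0=np.array(robot.get_wrist_force())
    t=robot.move_l([*xy,zrest-.004],v=.02,until_force=5); robot.hold(.2)
    print("contact",t,np.round(robot.get_ee_pos(),4),"rest",round(zrest,4),np.round(np.array(robot.get_wrist_force())-f0,2))
E
python3 - <<'E'
from look import *
robot.move_l([.4617,-.2387,.29],v=.2)
place((.4392,.2087),-.711-np.pi/2,.069)
print(robot.get_clock())
shot("side","s_pl"); shot("wrist","w_pl")
a=cv2.imread("pics/s_pl.png")[240:420,200:400]; b=cv2.imread("pics/w_pl.png")
cv2.imwrite("pics/v3.png",np.hstack([cv2.resize(a,(440,396),interpolation=cv2.INTER_CUBIC),cv2.copyMakeBorder(cv2.resize(b,(360,270)),0,126,0,0,0)]))
E
```

```text
contact True [0.4391 0.2086 0.0694] rest 0.069 [-0.95 -0.26  6.22]
17.25
```

View pics/v3.png

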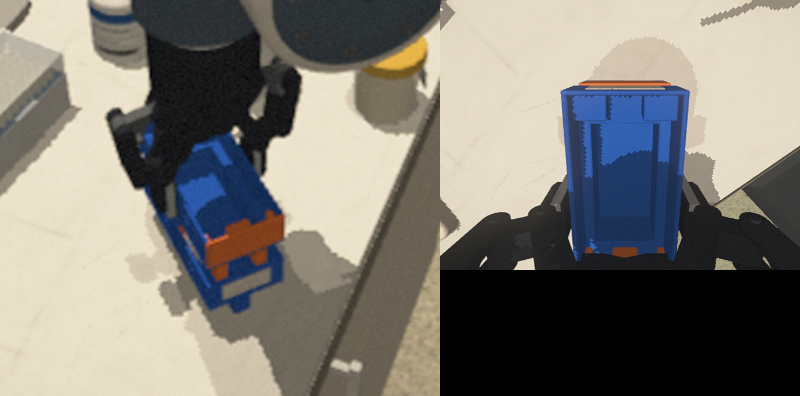

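Contact came at the expected rest height, with the orange end over the label (blue) end. Release, look at the tower, then pick the lower bin.

Run:
```python
from look import *
robot.grip(.085); robot.hold(.2)
p=robot.get_ee_pos(); robot.move_l([p[0],p[1],.2],v=.12)
a=look_at((.4392,.2087),-.711-np.pi/2,.102,"w_t2")
robot.move_to([.4392,.2087,.29],[np.pi,0,-.711-np.pi/2])
b=look_at((.4617,-.2387),.026,.056,"w_low",h=.2)
cv2.imwrite("pics/w2.png",cv2.resize(np.hstack([cv2.imread("pics/w_t2.png"),cv2.imread("pics/w_low.png")]),(800,300)))
```

```text
w_t2 [[0.43869999051094055, 0.20890000462532043], 2.4312000274658203, 0.12600000202655792, 0.05920000001788139] 19.9
w_low [[0.4616999924182892, -0.23819999396800995], 1.5981999635696411, 0.12559999525547028, 0.059300001710653305] 23.1
```

View pics/w2.png

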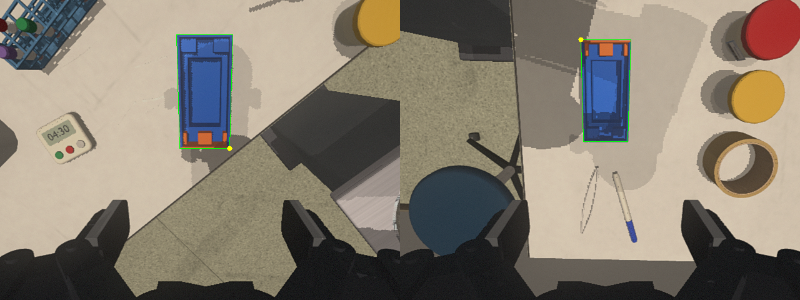

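The second layer sits within 1 mm and 0.001 rad of the loaded bin, and lower_bin hasn't moved. Now the second pick and place.

Run:
```python
from look import *
xy=(.4617,-.2385); yaw=1.598-np.pi/2
robot.move_to([*xy,.11],[np.pi,0,yaw])
print(robot.move_l([*xy,.026],v=.06,until_force=12), np.round(robot.get_ee_pos(),4))
robot.grip(.05,squeeze=35); robot.hold(.3); print(robot.get_grip_width())
robot.move_l([*xy,.036],v=.03); robot.move_l([*xy,.29],v=.15); robot.hold(.2)
print(robot.get_grip_width(),np.round(robot.get_wrist_force(),2))
place((.4388,.2089),-.7104-np.pi/2,.118)
print(robot.get_clock())
shot("side","s_p2"); shot("wrist","w_p2")
a=cv2.imread("pics/s_p2.png")[220:400,200:400]; b=cv2.imread("pics/w_p2.png")
cv2.imwrite("pics/v4.png",np.hstack([cv2.resize(a,(440,396),interpolation=cv2.INTER_CUBIC),cv2.copyMakeBorder(cv2.resize(b,(360,270)),0,126,0,0,0)]))
```

```text
False [ 0.462  -0.2386  0.0264]
0.05946642854632828
0.059466465527488147 [-0.8  -0.31 -1.55]
contact True [0.4388 0.2088 0.1184] rest 0.118 [-1.84 -0.98  5.97]
33.675
```

View pics/v4.png

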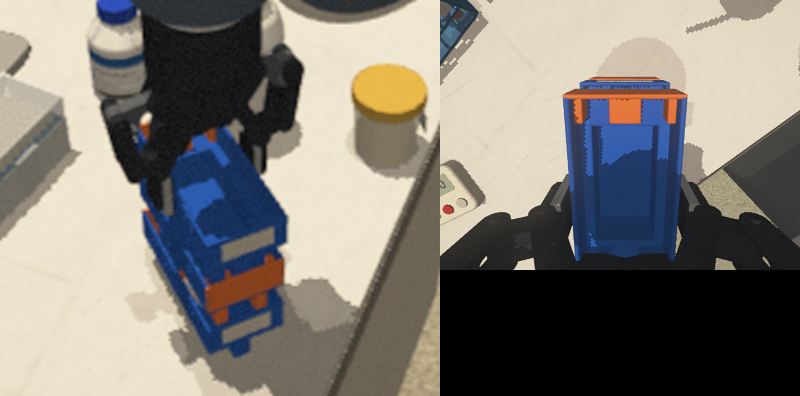

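Run:
```python
from look import *
robot.grip(.085); robot.hold(.2)
p=robot.get_ee_pos(); robot.move_l([p[0],p[1],.25],v=.12)
look_at((.4388,.2089),-.7104-np.pi/2,.148,"w_t3")
robot.move_to([.30,.02,.32],[np.pi,0,-2.5]); robot.hold(.3); print(robot.get_clock())
shot("side","s_end")
a=cv2.imread("pics/s_end.png")[200:400,200:420]; b=cv2.imread("pics/w_t3.png")
cv2.imwrite("pics/v5.png",np.hstack([cv2.resize(a,(440,400),interpolation=cv2.INTER_CUBIC),cv2.copyMakeBorder(cv2.resize(b,(360,270)),0,130,0,0,0)]))
```

```text
w_t3 [[0.43689998984336853, 0.2101999968290329], -0.7099000215530396, 0.1256999969482422, 0.05920000001788139] 36.4
37.6417
```

View pics/v5.png

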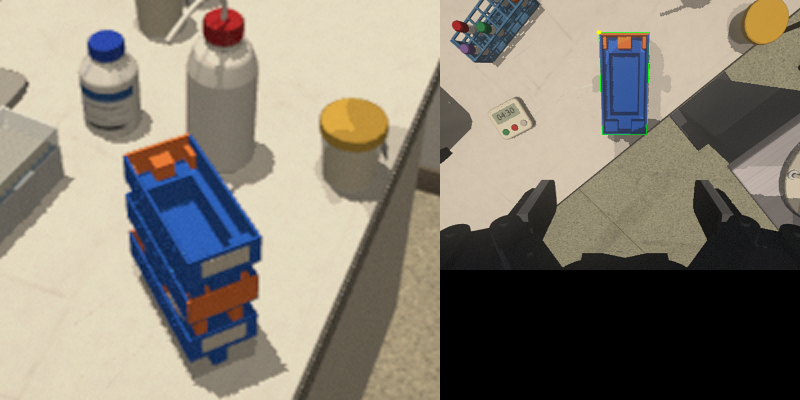

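The tower is straight and level, with the ends alternating. The bystanders stand as before and the gripper is clear.

```bash
python3 -c "
from look import *
robot.close_job(); print(robot.get_clock())"
```

```text
the job is handed in; nothing more can be done
the job is handed in; nothing more can be done
```

I built the tower and handed the job in; close_job gave no verdict. I picked upper_bin out of the nest and set it half a turn round on the loaded bin. Then I set lower_bin on top, half a turn from upper_bin. The clock read about 38 s at my last look before handing in.

- **Fit:** both bins touched down within 0.5 mm of the expected rest height, so neither sank in. By the wrist camera, upper_bin was about 0.5 mm off the loaded bin's first measured position. lower_bin was about 2 mm off upper_bin. The three bins were in line to about 0.001 rad.
- **Final side view:** the tower looked level with the ends alternating, the bottles and cup stood upright with no visible shift, and the gripper was clear.
- **Not checked:** I did not look at the tubes again, because the bins now cover them. I did not re-measure where the loaded bin and the bottles and cup stand.
- **One disagreement:** my first top-camera reading of the loaded bin came out too short (71 mm) because the colour mask broke up. I did not use it; the wrist-camera reading gave 126.6 x 59.2 mm, close to the stated 127 x 60 mm.

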